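Pin the chase to the proof-press bed

TASK

Lock the chase to the proof-press bed. From the wooden pin block take the quick-release pin whose head has a steel squeeze button at each end, pinch both buttons in so that its locking balls draw in, slide it down through the clevis and the chase lug until its flange sits fully home on the bush, then let go so that the buttons spring back and the balls lock underneath.

Things in the scene. Friction and masses are not known exactly. Their poses are not given: they have to be found in the camera images.
- pin: Quick-release pin, 0.3 kg. Origin: its axis at the flange's underside; z up. Below: shank 16 mm dia, 70 long, tip tapered to 8; a locking ball toward +x and -x, 56 below, flat-faced (pushing does not drive them in). Above: flange 44 dia, 5 thick; black oblong head 42 (x) x 26 (y), top at 46; steel buttons 20 wide, 26 high at its +x and -x ends, centred 28 up, 56 across out, 46 pressed.
- pin_button (a joint): How far the buttons are pressed (m): 0 out, balls 30 mm across; 0.005 fully in, balls inside the shank. Both buttons and balls move together, and spring out on release. Pinching along the pin's x with over 8 N a side presses them fully and holds the pin; gripping its plain y sides does not press them.
- mouth (a point): Centre of the rim of the steel funnel bush on the clevis, 78 mm above the table: the pin's origin comes here when home; z up the hole. Funnel 38 mm wide at the rim, 23 at its foot 14 below; the aligned holes under it are 23 wide, ending 48 below the rim, free space beneath. Clevis 64 x 88 mm, fixed on an iron bed; the chase lies beyond it, top 53 above the table. Place and heading vary.
- rack: Wooden pin block 90 (x) x 240 (y) x 80 mm high, fixed, origin under its centre. Three through holes 36 mm wide in a row along y, 80 apart, each with a pin hanging upright by its flange on the block's top; they lift straight out. One is the pin with buttons, the others plain: one with a T-bar, one with a round knob (tops 44 above the block). Which hole holds which varies; so do headings.
Not all that is in view belongs to the job. What is shaped like the pin but yellow is not meant.

How it is judged:
By the outcome, as a careful person would: the job done as asked, in the order asked, and still so for the second after the job is handed in, with the robot touching nothing.
It also fails if it takes over 42 s, if anything falls off the work surface, if the arm or the gripper's body presses on something with over 40 N, if the wrist force passes 120 N, or if a joint passes its speed limit or range.

ROBOT

A 6-joint arm with a two-finger parallel gripper is mounted at the origin on the work surface. World frame = base frame: x ahead of the robot, y to its left, z up, the work surface at z = 0. Lengths are in m, angles in degrees, forces in N, time in s.
With the tool pointing down it reaches from about 0.4 to 0.825 m from the base axis. Payload 7 kg.
Tool frame: the origin (TCP) lies midway between the tips of the shut fingers; the grasp point (between the pads) lies r.pinch_z behind it (r.pinch_z is the distance from the TCP to the grasp point, in m); z points along the fingers, y is the line along which they close (so a half turn about z gives the same grasp; the last joint's range is limited). The gripper opens to 88 mm and grips with 3 to 60 N. Pads are 19 mm wide; open, the fingers measure 130 mm over their backs; the gripper's body (78 mm by 193 mm) begins 47 mm behind the grasp point.
Start: joints at [86.752, 20.546, 0.682, 0, -70.136, -16.507], TCP at [0.228, 0.635, 0.227] pointing down, gripper open.
Joint ranges: [-176.03, 176.03], [-82.01, 121.73], [-58.28, 71.71], [-173.87, 95.51], [-174.79, -0.11], [-173.66, 173.66]. Speed limits (degrees/s): [136.94, 136.94, 172.46, 180, 180, 180].

INTERFACE

Orientations are given as [roll, pitch, yaw] about the fixed x, y, z axes, in that order (R = Rz(yaw) Ry(pitch) Rx(roll)).
In Python, from plant import r, optics, job gives the robot as it stands.
- The arm moves only by the shell command python3 -m crank 'ROWS' [FORCE]. ROWS is JSON, a list of rows, each an object with "xyz": the shift along the tool's x, y, z in units of 30 mm (1.0 is 30 mm), a list of three; "delta_rot": the turn, a rotation vector about the tool's x, y, z in degrees, a list of three; "claw": the closure, from 0 (fully open) to 1 (shut). A call has 1 to 20 rows; each row is the pose to reach, as a shift and turn from the pose commanded when the call began, along the tool's axes at that moment; what a row does not reach only later rows make up. A row lasts 1/8 s, in which the tool goes at most 62.5 mm and 10.7 degrees, less where a joint would pass 70% of its speed; a pose out of reach is approached as far as the arm can. A call with a gripper value outside its range is refused whole. The fingers move at their own pace and stop on an object; FORCE is the grip in N (left out, the last holds). Time passes only in rows, so rows that repeat a pose let the fingers close. It gives the time, the measured TCP pose, the force, the opening and the grip force at its end, in the units of the state.
- r.get_state(): the state, without advancing time (a new reading comes with each control period).
- optics.capture(name): name is "scene" or "top" or "wrist"; returns a dict with "img" (420x560x3 uint8, blue, green, red), "fovy" (degrees; the focal length in pixels is half the picture's height over the tangent of half this angle, whatever the lens; pixels are square), "cx", "cy" (the principal point, pixels), "eye" and "rotation" of the camera in the world; the wrist camera has in their place "hand_eye" (4x4, takes a point from camera to tool coordinates, whose origin is the TCP and whose axes are the flange's). Camera axes: x right, y up, looking along -z (the intrinsics and any distortion apply to the point x, -y, -z); pixel columns grow to the right and rows downward; lengths in m; the calibration is good to about 2 mm. A picture is of the moment at which its call begins: read the wrist's pose just before it. There is no depth.
- job.close_job(): hands the job in; it is judged then, once.
The state is a dict: "time_s": time; "joints": joint angles; "qd": joint speeds; "joint_torque": joint torques, N m; "tcp_pos": TCP position; "eef_rot": TCP orientation; "contact_force": force on the tool from outside, world axes, zero at the start; "moment": the same for the moment, N m; "gripper_width": finger opening in m; "gripper_force": force on a finger pad.
Only numpy, scipy, OpenCV 4.12 (cv2) and the standard library are available. Lean on these libraries where they do the work, as an engineer would, in place of code of your own. Each camera call takes 0.05 s, during which the arm holds its last target. There are 200 camera calls.

## Working session

There is one attempt and no reset: what is moved stays moved. The work goes in short steps, Python scripts to look and compute and a shell command to move; the robot and the scene stay as the last step left them, time stands still between calls to the robot, and variables do not carry over. Pictures are saved under pics/ and viewed, at most 10 in all, crops included, and the job is handed in when it is done.

```bash
ls; mkdir -p pics
python3 - <<'E'
from plant import r,optics,job
import cv2
s=r.get_state();print(s, r.pinch_z)
for n in ["scene","top","wrist"]:
    c=optics.capture(n);cv2.imwrite(f"pics/{n}0.png",c["img"])
    print(n,{k:v for k,v in c.items() if k!="img"})
E
```

```text
pics
{'time_s': 0.0, 'joints': array([ 8.67526197e+01,  2.05923773e+01,  6.35804738e-01, -2.17785103e-02,
       -7.01373361e+01, -1.65080167e+01]), 'qd': array([-0.03224786,  0.02890405,  0.08316068, -0.00869453, -0.04169113,
       -0.01432439]), 'joint_torque': array([-8.50701781e-04, -5.82715201e+01,  2.93045032e+01,  6.99696243e+00,
        6.78741460e-03, -1.82759322e-04]), 'tcp_pos': array([0.22799135, 0.63481437, 0.22562228]), 'eef_rot': array([ 1.79904144e+02, -7.05751228e-03, -1.97628075e+01]), 'contact_force': array([ 0.08382671,  0.06627097, -0.71950337]), 'moment': array([ 0.02203759, -0.02011485, -0.04303947]), 'gripper_force': 0.0, 'gripper_width': 0.087867600298606} 0.0188
scene {'fovy': 57.22865276938777, 'cx': 279.3106623005438, 'cy': 218.18814363837927, 'eye': array([0.95911346, 0.04654261, 0.8080982 ]), 'rotation': array([29.22243939,  0.75500366, 93.32876006])}
top {'fovy': 48.29824200232506, 'cx': 280.7236647836882, 'cy': 213.0758243263426, 'eye': array([0.3695936 , 0.01626104, 0.9674964 ]), 'rotation': array([ 12.03936005,   0.37204858, -91.75606386])}
wrist {'fovy': 63.74520034102608, 'cx': 280.3918205159757, 'cy': 208.3540400472376, 'hand_eye': array([[-8.57819632e-04,  9.59526790e-01,  2.81616057e-01,
         7.63001267e-02],
       [ 9.99999611e-01,  7.64880924e-04,  4.39944945e-04,
         7.17724463e-04],
       [ 2.06736211e-04,  2.81616324e-01, -9.59527073e-01,
        -1.59050984e-01],
       [ 0.00000000e+00,  0.00000000e+00,  0.00000000e+00,
         1.00000000e+00]])}
```

View pics/top0.png

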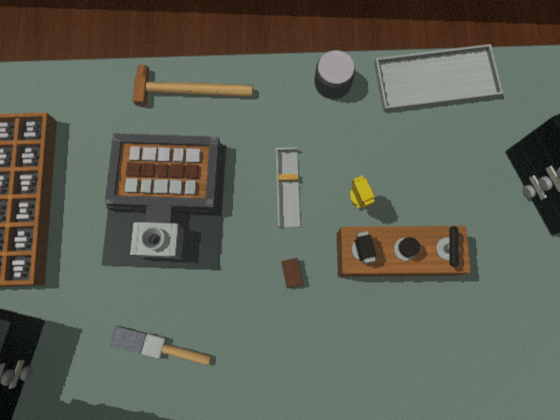

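View pics/scene0.png

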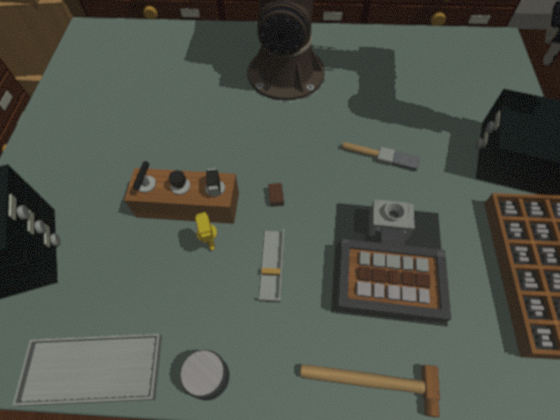

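The top view shows the buttoned pin (black oblong head, steel ends) at about (365,248) at one end of the block. The bush is at (153,237), and the yellow decoy at (362,193). The scene view agrees: pin near (213,181), bush near (396,211).

```bash
cat > h.py <<'E'
import numpy as np,cv2
from scipy.spatial.transform import Rotation as Ro
from plant import r,optics,job
def cam(n):
    s=r.get_state(); c=optics.capture(n)
    if n=="wrist":
        T=np.eye(4);T[:3,:3]=Ro.from_euler('xyz',s['eef_rot'],degrees=True).as_matrix();T[:3,3]=s['tcp_pos']
        T=T@np.array(c['hand_eye']);c['R']=T[:3,:3];c['o']=T[:3,3]
    else:
        c['R']=Ro.from_euler('xyz',c['rotation'],degrees=True).as_matrix();c['o']=np.array(c['eye'])
    c['f']=210/np.tan(np.radians(c['fovy']/2)); c['s']=s
    return c
def ray(c,u,v):
    return c['R']@np.array([(u-c['cx'])/c['f'],-(v-c['cy'])/c['f'],-1.])
def on(c,u,v,z):
    d=ray(c,u,v);return (c['o']+d*(z-c['o'][2])/d[2]).round(4)
def proj(c,p):
    q=c['R'].T@(np.array(p)-c['o']);return np.array([c['cx']-c['f']*q[0]/q[2],c['cy']+c['f']*q[1]/q[2]]).round(1)
E
python3 - <<'E'
from h import *
t=cam("top");s=cam("scene")
print("pin top",on(t,366,248,.126),on(s,213,176,.126))
print("bush",on(t,153,237,.078),on(s,396,211,.078))
print("block corners top",[on(t,u,v,.08) for u,v in[(340,228),(466,226),(469,262),(341,264)]])
print("knob",on(t,408,248,.124),"yellow",on(t,362,193,.03))
print("bed",[on(t,u,v,.078) for u,v in[(135,222),(184,222),(180,257),(131,255)]])
a=cv2.resize(t['img'][215:285,330:480],None,fx=5,fy=5,interpolation=cv2.INTER_CUBIC)
cv2.imwrite("pics/crop1.png",a)
b=cv2.resize(s['img'][155:225,120:270],None,fx=5,fy=5,interpolation=cv2.INTER_CUBIC)
E
```

```text
pin top [ 0.4798 -0.1357  0.126 ] [ 0.4813 -0.1343  0.126 ]
bush [0.5202 0.2633 0.078 ] [0.521 0.267 0.078]
block corners top [array([ 0.526 , -0.0968,  0.08  ]), array([ 0.5222, -0.3388,  0.08  ]), array([ 0.453 , -0.3366,  0.08  ]), array([ 0.4568, -0.0947,  0.08  ])]
knob [ 0.4776 -0.212   0.124 ] yellow [ 0.6066 -0.1527  0.03  ]
bed [array([0.5508, 0.299 , 0.078 ]), array([0.5477, 0.204 , 0.078 ]), array([0.48  , 0.2108, 0.078 ]), array([0.4867, 0.3045, 0.078 ])]
```

View pics/crop1.png

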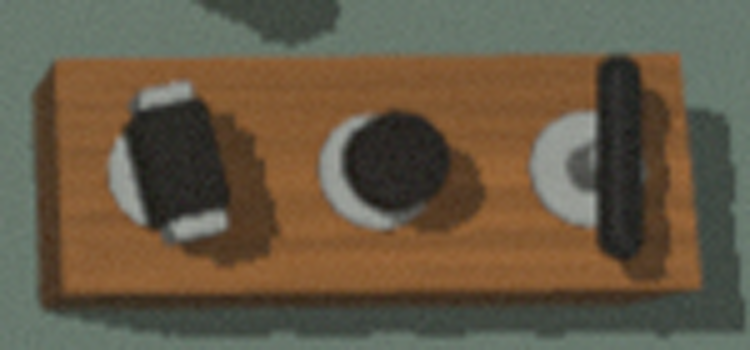

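The crop shows the pin's steel buttons at crop (163,95) and (199,227). The knob and the T-bar are well clear.

```bash
cat >> h.py <<'E'
def go(p,yaw,cmd=None):
    s=r.get_state();R=Ro.from_euler('xyz',s['eef_rot'] if cmd is None else cmd,degrees=True)
    d=R.inv().apply(np.array(p)-s['tcp_pos'])/.03
    T=Ro.from_euler('xyz',[180,0,yaw],degrees=True)
    print("row xyz",d.round(3),"rot",(R.inv()*T).as_rotvec(degrees=True).round(2))
E
python3 - <<'E'
from h import *
t=cam("top")
a=on(t,362.6,234,.121);b=on(t,369.8,260.4,.121);print(a,b,np.linalg.norm(a-b),(a+b)/2)
h=np.degrees(np.arctan2(*(a-b)[[1,0]]));print("head",h)
# tool y=(sin yaw,-cos yaw) along h: yaw=h+90
for y in(h+90,h-90):
  for p in([.228,.635,.3],[.45,.35,.3],[.55,.15,.28],[.48,-.135,.23]): go(p,y)
E
```

```text
[ 0.5063 -0.1322  0.121 ] [ 0.4577 -0.142   0.121 ] 0.04957822102496213 [ 0.482  -0.1371  0.121 ]
head 11.400590277339521
row xyz [-2.000e-03  6.000e-03 -2.458e+00] rot [ 2.0000e-02  3.0000e-02 -1.2116e+02]
row xyz [10.173  6.446 -2.454] rot [ 2.0000e-02  3.0000e-02 -1.2116e+02]
row xyz [15.564 11.593 -1.785] rot [ 2.0000e-02  3.0000e-02 -1.2116e+02]
row xyz [16.579 21.321 -0.113] rot [ 2.0000e-02  3.0000e-02 -1.2116e+02]
row xyz [-2.000e-03  6.000e-03 -2.458e+00] rot [ 3.000e-02 -2.000e-02  5.884e+01]
row xyz [10.173  6.446 -2.454] rot [ 3.000e-02 -2.000e-02  5.884e+01]
row xyz [15.564 11.593 -1.785] rot [ 3.000e-02 -2.000e-02  5.884e+01]
row xyz [16.579 21.321 -0.113] rot [ 3.000e-02 -2.000e-02  5.884e+01]
```

```bash
python3 -m crank '[{"xyz":[0,0,-2.4],"delta_rot":[0,0,0],"claw":0},{"xyz":[0,0,-2.4],"delta_rot":[0,0,0],"claw":0},{"xyz":[10,6.4,-2.4],"delta_rot":[0,0,59],"claw":0},{"xyz":[10,6.4,-2.4],"delta_rot":[0,0,59],"claw":0},{"xyz":[10,6.4,-2.4],"delta_rot":[0,0,59],"claw":0},{"xyz":[10,6.4,-2.4],"delta_rot":[0,0,59],"claw":0},{"xyz":[10,6.4,-2.4],"delta_rot":[0,0,59],"claw":0},{"xyz":[10,6.4,-2.4],"delta_rot":[0,0,59],"claw":0},{"xyz":[15.5,11.6,-1.8],"delta_rot":[0,0,59],"claw":0},{"xyz":[15.5,11.6,-1.8],"delta_rot":[0,0,59],"claw":0},{"xyz":[15.5,11.6,-1.8],"delta_rot":[0,0,59],"claw":0},{"xyz":[15.5,11.6,-1.8],"delta_rot":[0,0,59],"claw":0},{"xyz":[16.6,21.3,-0.1],"delta_rot":[0,0,59],"claw":0},{"xyz":[16.6,21.3,-0.1],"delta_rot":[0,0,59],"claw":0},{"xyz":[16.6,21.3,-0.1],"delta_rot":[0,0,59],"claw":0},{"xyz":[16.6,21.3,-0.1],"delta_rot":[0,0,59],"claw":0},{"xyz":[16.6,21.3,-0.1],"delta_rot":[0,0,59],"claw":0},{"xyz":[16.6,21.3,-0.1],"delta_rot":[0,0,59],"claw":0},{"xyz":[16.6,21.3,-0.1],"delta_rot":[0,0,59],"claw":0},{"xyz":[16.6,21.3,-0.1],"delta_rot":[0,0,59],"claw":0}]' 40
python3 - <<'E'
from h import *
c=cam("wrist");cv2.imwrite("pics/w1.png",c['img']);print(proj(c,[.482,-.137,.126]),c['s']['tcp_pos'],c['s']['eef_rot'])
E
```

```text
time_s: 2.8
tcp_pos: [0.4813, -0.1337, 0.2298]
eef_rot: [-180.0, -0.0, -78.7]
contact_force: [1.0, 0.2, 0.6]
gripper_width: 0.0879
gripper_force: 0.0
[280.3 203.9] [ 0.48132889 -0.1336637   0.22977874] [-1.79967345e+02 -2.07219385e-03 -7.86852275e+01]
```

View pics/w1.png

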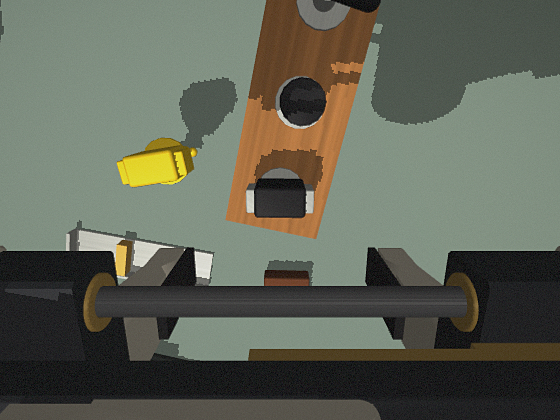

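The wrist picture shows the pin head at x 255–306, y 178–218, with steel buttons at x 246 and x 313, centred and level with the closing line. I'll refine its centre and heading by mask.

Run:
```python
from h import *
c=cam("wrist");g=c['img'].astype(int)
m=((g.max(2)<70)).astype(np.uint8);m[:170]=0;m[230:]=0;m[:,:235]=0;m[:,325:]=0
m=cv2.morphologyEx(m,cv2.MORPH_OPEN,np.ones((3,3)))
k,_=cv2.findContours(m,0,2);k=max(k,key=cv2.contourArea)
print(cv2.minAreaRect(k),cv2.boundingRect(k))
w=((g.min(2)>110)&(np.ptp(g,axis=2)<30)).astype(np.uint8);w[:183]=0;w[222:]=0;w[:,:235]=0;w[:,325:]=0
for q in cv2.findContours(w,0,2)[0]:
    if cv2.contourArea(q)>20: print(cv2.boundingRect(q),cv2.minAreaRect(q))
for p in([.482,-.137,.126],[.482,-.137+.013,.126],[.482,-.137-.013,.126]):print(proj(c,p))
print(on(c,280.5,218,.126))
```

```text
((279.5, 197.5), (39.0, 51.0), 90.0) (254, 178, 52, 40)
(306, 190, 8, 23) ((309.5, 201.0), (7.0, 22.0), 0.0)
(246, 190, 8, 23) ((249.5, 201.0), (22.0, 7.0), 90.0)
[280.3 203.8]
[277.2 218.8]
[283.5 188.4]
[ 0.4795 -0.1252  0.126 ]
```

```bash
python3 -m crank '[{"xyz":[0.13,0.02,1.6],"delta_rot":[0,0,0],"claw":0},{"xyz":[0.13,0.02,3.0],"delta_rot":[0,0,0],"claw":0},{"xyz":[0.13,0.02,3.8],"delta_rot":[0,0,0],"claw":0},{"xyz":[0.13,0.02,4.3],"delta_rot":[0,0,0],"claw":0},{"xyz":[0.13,0.02,4.6],"delta_rot":[0,0,0],"claw":0},{"xyz":[0.13,0.02,4.6],"delta_rot":[0,0,0],"claw":0.3},{"xyz":[0.13,0.02,4.6],"delta_rot":[0,0,0],"claw":0.6},{"xyz":[0.13,0.02,4.6],"delta_rot":[0,0,0],"claw":0.8},{"xyz":[0.13,0.02,4.6],"delta_rot":[0,0,0],"claw":0.8},{"xyz":[0.13,0.02,4.6],"delta_rot":[0,0,0],"claw":0.8},{"xyz":[0.13,0.02,4.6],"delta_rot":[0,0,0],"claw":0.8},{"xyz":[0.13,0.02,4.6],"delta_rot":[0,0,0],"claw":0.8}]' 40
python3 - <<'E'
from h import *
s=r.get_state();print(s['contact_force'],s['gripper_width'])
E
```

```text
time_s: 4.4
tcp_pos: [0.4817, -0.1384, 0.0922]
eef_rot: [-179.9, -0.0, -78.7]
contact_force: [0.3, 0.7, 5.7]
gripper_width: 0.0453
gripper_force: 40.0
[0.32937393 0.74384745 5.7498005 ] 0.04533311243718022
```

Width 45 mm shows both buttons fully pressed. Next I lift and carry it just past the bush for a close look.

```bash
python3 -m crank '[{"xyz":[0,0,-0.4],"delta_rot":[0,0,0],"claw":0.8},{"xyz":[0,0,-1.2],"delta_rot":[0,0,0],"claw":0.8},{"xyz":[0,0,-2.2],"delta_rot":[0,0,0],"claw":0.8},{"xyz":[0,0,-3.2],"delta_rot":[0,0,0],"claw":0.8},{"xyz":[0,0,-4],"delta_rot":[0,0,0],"claw":0.8},{"xyz":[-1,-0.25,-4],"delta_rot":[0,0,0],"claw":0.8},{"xyz":[-2.6,-0.65,-4],"delta_rot":[0,0,0],"claw":0.8},{"xyz":[-4.4,-1.1,-4],"delta_rot":[0,0,0],"claw":0.8},{"xyz":[-6.2,-1.55,-4],"delta_rot":[0,0,0],"claw":0.8},{"xyz":[-8,-2,-4],"delta_rot":[0,0,0],"claw":0.8},{"xyz":[-9.8,-2.5,-4],"delta_rot":[0,0,0],"claw":0.8},{"xyz":[-11.6,-3,-4],"delta_rot":[0,0,0],"claw":0.8},{"xyz":[-13.2,-3.4,-4],"delta_rot":[0,0,0],"claw":0.8},{"xyz":[-14.5,-3.7,-4],"delta_rot":[0,0,0],"claw":0.8},{"xyz":[-15.3,-3.9,-4],"delta_rot":[0,0,0],"claw":0.8},{"xyz":[-15.3,-3.9,-4],"delta_rot":[0,0,0],"claw":0.8},{"xyz":[-15.3,-3.9,-4],"delta_rot":[0,0,0],"claw":0.8},{"xyz":[-15.3,-3.9,-4],"delta_rot":[0,0,0],"claw":0.8}]' 40
python3 - <<'E'
from h import *
c=cam("wrist");cv2.imwrite("pics/w2.png",c['img']);print(proj(c,[.5205,.265,.078]),c['s']['tcp_pos'],c['s']['eef_rot'])
E
```

```text
time_s: 6.65
tcp_pos: [0.5062, 0.3335, 0.2117]
eef_rot: [180.0, -0.0, -78.8]
contact_force: [0.9, -0.2, -2.7]
gripper_width: 0.0454
gripper_force: 40.0
[279.3 117.7] [0.50623185 0.33352426 0.21169964] [ 1.79982783e+02 -9.47433414e-03 -7.88108922e+01]
```

View pics/w2.png

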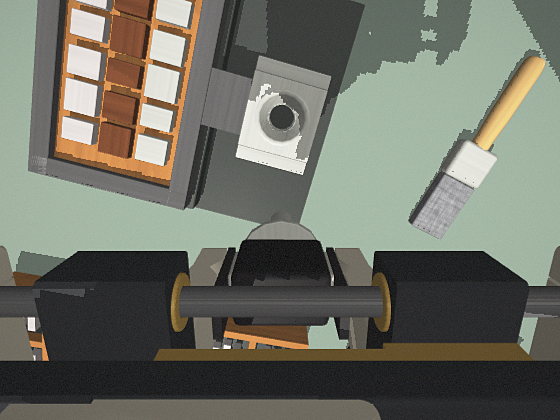

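The wrist view shows the bush rim near (283,117), the pin held upright with its tip near (281,214), and the way clear. I'll enlarge to fix the rim.

Run:
```python
from h import *
c=cam("wrist");im=c['img']
s=c['s']['tcp_pos'];print("tip expected",proj(c,s+[0,0,-.012-.07]))
for ctr,col in (([.5205,.265],(0,0,255)),):
  for rad,z in((.019,.078),(.0115,.064)):
    for a in np.arange(0,360,15):
      pass
g=cv2.cvtColor(im,cv2.COLOR_BGR2GRAY)
m=(g[90:145,250:315]<70).astype(np.uint8)
n,l,st,ce=cv2.connectedComponentsWithStats(m)
for i in range(1,n):
  if st[i,4]>80: print(st[i],ce[i]+[250,90], on(c,*(ce[i]+[250,90]),.064))
print(on(c,283,117,.078))
a=cv2.resize(im[50:240,220:350],None,fx=4,fy=3.1,interpolation=cv2.INTER_CUBIC);cv2.imwrite("pics/crop2.png",cv2.resize(im[50:230,200:380],None,fx=3.3,fy=3.3,interpolation=cv2.INTER_CUBIC))
```

```text
tip expected [280.1 216.1]
[ 20  15  24  24 440] [281.55909091 116.34772727] [0.5189 0.264  0.064 ]
[0.5177 0.264  0.078 ]
```

View pics/crop2.png

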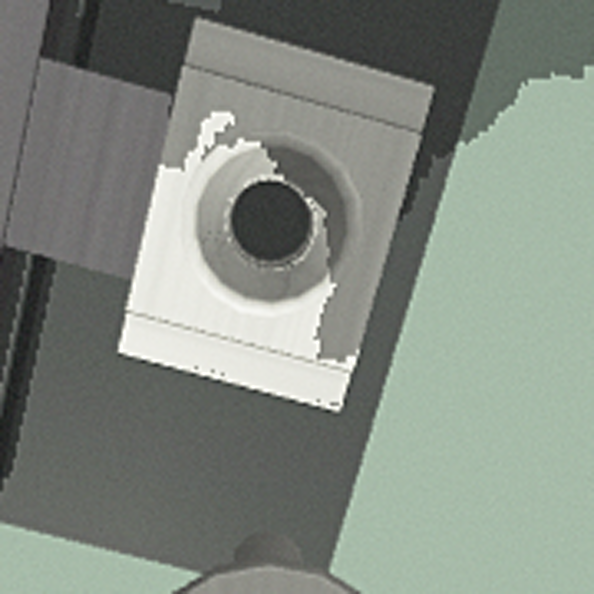

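```bash
python3 -m crank '[{"xyz":[1.2,0,0],"delta_rot":[0,0,0],"claw":0.8},{"xyz":[2.1,0.02,0.2],"delta_rot":[0,0,0],"claw":0.8},{"xyz":[2.36,0.02,0.6],"delta_rot":[0,0,0],"claw":0.8},{"xyz":[2.36,0.02,1],"delta_rot":[0,0,0],"claw":0.8},{"xyz":[2.36,0.02,1.3],"delta_rot":[0,0,0],"claw":0.8},{"xyz":[2.36,0.02,1.6],"delta_rot":[0,0,0],"claw":0.8},{"xyz":[2.36,0.02,1.9],"delta_rot":[0,0,0],"claw":0.8},{"xyz":[2.36,0.02,2.1],"delta_rot":[0,0,0],"claw":0.8},{"xyz":[2.36,0.02,2.3],"delta_rot":[0,0,0],"claw":0.8},{"xyz":[2.36,0.02,2.5],"delta_rot":[0,0,0],"claw":0.8},{"xyz":[2.36,0.02,2.7],"delta_rot":[0,0,0],"claw":0.8},{"xyz":[2.36,0.02,2.7],"delta_rot":[0,0,0],"claw":0.8}]' 40
```

```text
time_s: 8.25
tcp_pos: [0.5193, 0.2648, 0.13]
eef_rot: [180.0, -0.0, -78.8]
contact_force: [-0.1, -0.1, -3.5]
gripper_width: 0.0459
gripper_force: 40.0
```

```bash
python3 -m crank '[{"xyz":[0,0,0.3],"delta_rot":[0,0,0],"claw":0.8},{"xyz":[0,0,0.6],"delta_rot":[0,0,0],"claw":0.8},{"xyz":[0,0,0.9],"delta_rot":[0,0,0],"claw":0.8},{"xyz":[0,0,1.1],"delta_rot":[0,0,0],"claw":0.8},{"xyz":[0,0,1.2],"delta_rot":[0,0,0],"claw":0.8},{"xyz":[0,0,1.27],"delta_rot":[0,0,0],"claw":0.8},{"xyz":[0,0,1.3],"delta_rot":[0,0,0],"claw":0.8},{"xyz":[0,0,1.3],"delta_rot":[0,0,0],"claw":0.8}]' 40
```

```text
time_s: 9.25
tcp_pos: [0.5196, 0.2651, 0.0917]
eef_rot: [-180.0, 0.0, -78.8]
contact_force: [-0.6, 0.7, -3.5]
gripper_width: 0.0451
gripper_force: 40.0
```

```bash
python3 -m crank '[{"xyz":[0,0,0.03],"delta_rot":[0,0,0],"claw":0.8},{"xyz":[0,0,0.06],"delta_rot":[0,0,0],"claw":0.8},{"xyz":[0,0,0.06],"delta_rot":[0,0,0],"claw":0.8},{"xyz":[0,0,0.06],"delta_rot":[0,0,0],"claw":0.8}]' 40
```

```text
time_s: 9.75
tcp_pos: [0.5196, 0.2651, 0.0902]
eef_rot: [-180.0, 0.0, -78.7]
contact_force: [-2.5, -0.3, 2.5]
gripper_width: 0.0455
gripper_force: 40.0
```

```bash
python3 -m crank '[{"xyz":[0,0,0.03],"delta_rot":[0,0,0],"claw":0.8},{"xyz":[0,0,0.03],"delta_rot":[0,0,0],"claw":0.8},{"xyz":[0,0,0.03],"delta_rot":[0,0,0],"claw":0.8}]' 40
```

```text
time_s: 10.12
tcp_pos: [0.5196, 0.2651, 0.0901]
eef_rot: [-180.0, 0.0, -78.7]
contact_force: [-5.7, -1.8, 11.3]
gripper_width: 0.0454
gripper_force: 40.0
```

The flange is seated at the expected height and the vertical force is rising. Now I release and back off.

```bash
python3 -m crank '[{"xyz":[0,0,0.03],"delta_rot":[0,0,0],"claw":0.4},{"xyz":[0,0,0.03],"delta_rot":[0,0,0],"claw":0.1},{"xyz":[0,0,0.03],"delta_rot":[0,0,0],"claw":0},{"xyz":[0,0,0.03],"delta_rot":[0,0,0],"claw":0},{"xyz":[0,0,0.03],"delta_rot":[0,0,0],"claw":0},{"xyz":[0,0,-0.5],"delta_rot":[0,0,0],"claw":0},{"xyz":[0,0,-1.5],"delta_rot":[0,0,0],"claw":0},{"xyz":[0,0,-3],"delta_rot":[0,0,0],"claw":0},{"xyz":[0,0,-4.5],"delta_rot":[0,0,0],"claw":0},{"xyz":[-1,0,-4.5],"delta_rot":[0,0,0],"claw":0},{"xyz":[-2,0,-4.5],"delta_rot":[0,0,0],"claw":0},{"xyz":[-2,0,-4.5],"delta_rot":[0,0,0],"claw":0},{"xyz":[-2,0,-4.5],"delta_rot":[0,0,0],"claw":0}]' 40
python3 - <<'E'
from h import *
c=cam("wrist");print(proj(c,[.5195,.265,.124]));t=cam("scene")
a=cv2.resize(t['img'][165:245,350:440],(450,400),interpolation=cv2.INTER_CUBIC)
cv2.imwrite("pics/w3.png",np.hstack([cv2.resize(c['img'][20:240,200:380],(327,400)),a]))
E
```

```text
time_s: 11.75
tcp_pos: [0.5078, 0.3237, 0.2245]
eef_rot: [-180.0, 0.0, -78.7]
contact_force: [1.0, -0.7, -0.2]
gripper_width: 0.088
gripper_force: 0.0
[280.1 132.7]
```

View pics/w3.png

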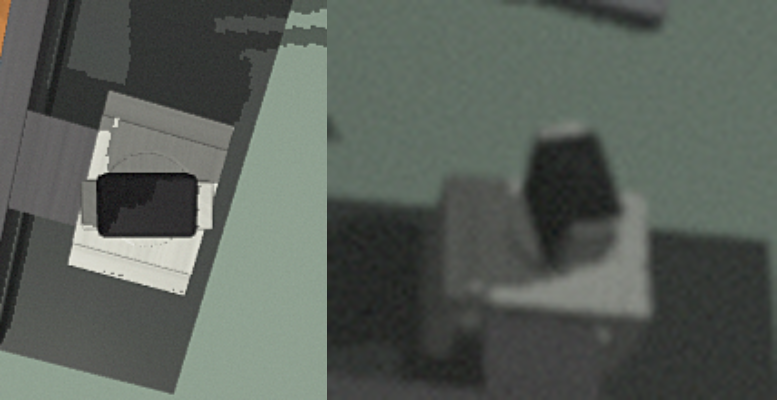

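The pin stands upright on the bush. Its buttons are out: 131 px across against a 100 px head, which matches 56/42. The robot is clear.

```bash
python3 -c "
from plant import job;print(job.close_job())"
```

```text
the job is handed in; nothing more can be done
None
```

The buttoned pin is seated fully home on the bush. Its buttons have sprung back out, so its balls should be locked underneath, though I could not see them. The job was handed in at about 12 s with the robot clear.

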